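# Gauge two press sleeves, sort them and cap the good one

## Task

Try the two brass guide sleeves on the bare metal gauge pin one at a time, in either order: push each sleeve gently down over the pin, without forcing or dropping it, until it either rests on the dark base (good) or stops part-way (too tight), and put it away before you try the other one. A good sleeve goes upright into the round pocket of the blue nest, fully home; a tight one goes into the red bin. When both are sorted, set the white cap with the black stub squarely and centred on top of the sleeve in the nest, and leave everything else on the bench where it is.

Things in the scene. Friction and masses are not known exactly. Their poses are not given: they have to be found in the camera images.
- sleeve_a: Loose brass guide sleeve, upright at the start: outer diameter 42, length 44, about 0.26 kg, the same both ways up. Bore 25 in diameter for 10 mm at each end; the 24 mm between is either good (23) or too tight (17): the gauge pin tells. From outside the same as sleeve_b. Origin: centre of its lower end face; z along its axis, up.
- sleeve_b: Loose brass guide sleeve, upright at the start: outer diameter 42, length 44, about 0.26 kg, the same both ways up. Bore 25 in diameter for 10 mm at each end; the 24 mm between is either good (23) or too tight (17): the gauge pin tells. From outside the same as sleeve_a. Origin: centre of its lower end face; z along its axis, up.
- gauge: Fixed gauge: a dark steel disc, diameter 80 and 12 high, with a bright upright pin in its centre, diameter 20 and 36 high, its top 3 mm tapered to diameter 15. Origin: centre of its underside on the bench; z up.
- gauge_foot (a point): Centre of the gauge disc's top face, 12 above the bench, at the pin's foot. A good sleeve slides down until its lower end rests here.
- gauge_tip (a point): Centre of the pin's top, 48 above the bench. A tight sleeve stops with its lower end 10 below this (26 above gauge_foot).
- nest: Fixed blue nest block, 90 x 90 x 20, with a round pocket in its top, diameter 48 and 8 deep. Origin: centre of its underside; z up.
- nest_floor (a point): Centre of the pocket's floor, 12 above the bench. The good sleeve stands here, its lower end 8 below the block's top.
- bin: Fixed open red bin for rejects, outside 140 x 140 x 42, walls and floor 5 thick. Origin: centre of its underside; x and y along its sides, z up. Nest and bin may swap places.
- cap: Loose white end cap: flat disc, diameter 46 and 8 thick, with a black stub to hold it by, diameter 18, standing from 8 to 32 above its underside; 80 g. Nothing below the disc. Origin: centre of its underside; z up.
- cheese_1: Bystander: small yellow cheese, diameter 110, 55 high. Origin under its centre.
- cheese_2: Bystander: small yellow cheese, diameter 110, 55 high. Origin under its centre.
- grease_jar: Bystander: jar, diameter 52, 60 high. Origin under its centre.
- wrench: Bystander: wrench lying flat, 170 long. Origin on its underside.
- brush: Bystander: hand brush lying flat, 180 long. Origin on its underside.
- seal: Bystander: black rubber ring lying flat, diameter 60, 8 high. Origin under its centre.
- roller: Bystander: solid white plastic cylinder, diameter 40, 50 high, standing. Origin under its centre.
Not all that is in view belongs to the job. Of the things that look like the bin, take the one that is farthest to the robot's right at the start.

How it is judged:
By the outcome, as a careful person would: the job done as asked, in the order asked, and still so for the second after the job is handed in, with the robot touching nothing.
It also fails if it takes over 72 s, if anything falls off the work surface, if the arm or the gripper's body presses on something with over 40 N, if the wrist force passes 120 N, or if a joint passes its speed limit or range.

## Robot

A 6-joint arm with a two-finger parallel gripper is mounted at the origin on the work surface. World frame = base frame: x ahead of the robot, y to its left, z up, the work surface at z = 0. Lengths are in m, angles in degrees, forces in N, time in s.
With the tool pointing down it reaches from about 0.3 to 0.75 m from the base axis. Payload 8.5 kg.
Tool frame: the origin (TCP) lies midway between the tips of the shut fingers; the grasp point (between the pads) lies 19 mm behind it; z points along the fingers, y is the line along which they close (so a half turn about z gives the same grasp; the last joint's range is limited). The gripper opens to 85 mm and grips with 20 to 120 N. Pads are 22 mm wide; open, the fingers measure 114 mm over their backs; the gripper's body (76 mm by 85 mm) begins 54 mm behind the grasp point. The pads swing forward as they close: fully open they stand 13 mm farther back than shut.
Start: joints at [51.835, 21.807, 74.336, -0, 83.858, -12.336], TCP at [0.24, 0.495, 0.209] pointing down, gripper open.
Joint ranges: [-178.18, 178.18], [-50.72, 133.34], [12.68, 142.11], [-81.47, 261.47], [9.98, 163.14], [-165.26, 165.26]. Speed limits (degrees/s): [136.94, 136.94, 180, 180, 180, 180].

## Interface

Orientations are given as a 3x3 rotation matrix whose columns are the frame's x, y, z axes.
In Python, from rig import env gives the robot as it stands. The module is installed in compiled form; this text tells all that it offers.
- The arm moves only by the tool jog_arm, never from a script. Its argument "targets" is a list of rows, each a list of 6 numbers: the shift along the tool's x, y, z in cm, then the turn, a rotation vector about the tool's x, y, z in degrees. A call has 1 to 8 rows; each row is the pose to reach, as a shift and turn from the pose commanded when the call began, along the tool's axes at that moment; what a row does not reach only later rows make up. A row lasts 1/12 s, in which the tool goes at most 41.7 mm and 7.16 degrees, less where a joint would pass 70% of its speed; a pose out of reach is approached as far as the arm can. A call with a gripper value outside its range is refused whole. "hand" is the opening, from 0 (shut) to 1 (fully open), set as the call begins (left out, the last holds). The fingers move at their own pace and stop on an object; "newtons" is the grip in N (left out, the last holds). Time passes only in rows, so rows that repeat a pose let the fingers close. It gives the time, the measured TCP pose, the force, the opening and the grip force at its end, in the units of the state.
- env.observe(): the state, without advancing time (a new reading comes with each control period).
- env.get_image(name): name is "scene" or "top" or "wrist"; returns a dict with "frame" (480x640x3 uint8, red, green, blue), "depth" (480x640 float32, m along the optical axis (not along the pixel's ray), 0 where there is no reading), "fovy" (degrees; the focal length in pixels is half the picture's height over the tangent of half this angle, whatever the lens; pixels are square), "cx", "cy" (the principal point, pixels), "k1" (the pictures are not rectified: a ray, as slopes to the right and down, at radius r is drawn at 1 + k1 r^2 times it, then the intrinsics apply), "cam_to_world" (4x4, takes a point from camera to world coordinates). Camera axes: x right, y down, z forward; pixel columns grow to the right and rows downward; lengths in m; the calibration is good to about 2 mm. A picture is of the moment at which its call begins.
- env.close_job(): hands the job in; it is judged then, once.
Trained networks look in the newest picture that a camera, given by its name, has taken for a name from the list of things; names that differ only in an ending like _2 or _b are one class to them, and where a whole thing is asked for, a point or a joint stands for the part that bears it (a point fixed in the world has none). Each returns a list of dicts, best first, with "score" (0 to 1); they miss things now and then, are a little off and sometimes report something else, mostly with a low value. They report only what shows in the picture. A call takes as long as a camera call. They do not tell look-alikes from the thing itself.
- env.regions_of(camera, target): "pixels" (480x640 bool, what is visible of it) and "point" ([row, column] in pixels, amid what is visible of it).
The state is a dict: "time_s": time; "q": joint angles; "qvel": joint speeds; "joint_efforts": joint torques, N m; "position": TCP position; "tool_rot": TCP orientation; "ft_force": force on the tool from outside, world axes, zero at the start; "wrist_torque": the same for the moment, N m; "grip_width": finger opening in m; "gripper_force": force on a finger pad.
Only numpy, scipy, OpenCV 4.12 (cv2) and the standard library are available. Lean on these libraries where they do the work, as an engineer would, in place of code of your own. Each camera call takes 0.05 s, during which the arm holds its last target. There are 200 camera calls.

## Working session

There is one attempt and no reset: what is moved stays moved. The work goes in short steps, Python scripts to look and compute and a tool call to move; the robot and the scene stay as the last step left them, time stands still between calls to the robot, and variables do not carry over. Pictures are saved under pics/ and viewed, at most 10 in all, crops included, and the job is handed in when it is done.

Besides the shell and the picture viewer there is one more tool, called after "Call:" by a JSON object that holds its "op" and its "data", one argument or row to a line. jog_arm: Moves the arm, as the interface text tells. Its arguments: {"type":"object","properties":{"targets":{"type":"array","items":{"type":"array","items":{"type":"number"}}},"hand":{"type":"number"},"newtons":{"type":"number"}},"required":["targets"]}

```bash
mkdir -p pics; cat > h.py <<'E'
import numpy as np, cv2
from rig import env
def world(im, px):
    """px: N x (col,row) with depth -> world points"""
    px=np.atleast_2d(px); d=im["depth"]; f=240/np.tan(np.radians(im["fovy"]/2))
    z=d[px[:,1].astype(int),px[:,0].astype(int)]
    u=(px-[im["cx"],im["cy"]])/f
    s=u.copy()
    for _ in range(20): s=u/(1+im["k1"]*(s**2).sum(1,keepdims=True))
    p=np.c_[s*z[:,None],z,np.ones(len(z))]
    return (im["cam_to_world"]@p.T).T[z>0,:3]
def save(n,name,box=None,k=1):
    im=env.get_image(n); f=im["frame"][...,::-1]
    if box: f=f[box[1]:box[3],box[0]:box[2]]
    cv2.imwrite("pics/"+name,cv2.resize(f,None,fx=k,fy=k)); return im
E
python3 - <<'E'
from h import *
a=save("scene","s0.png"); b=save("top","t0.png")
print(env.observe()["tool_rot"])
for n,im in (("scene",a),("top",b)):
    for t in ["sleeve_a","gauge","nest","bin","cap","roller","grease_jar","seal","cheese_1","wrench","brush"]:
        for r in env.regions_of(n,t):
            ys,xs=np.nonzero(r["pixels"]); w=world(im,np.c_[xs,ys])
            if len(w)==0: continue
            top=w[w[:,2]>np.percentile(w[:,2],95)-.006]
            print(n,t,round(r["score"],2),np.round(r["point"]),len(xs),"top z",np.round(np.percentile(w[:,2],95),3),"mid",np.round((np.percentile(top,2,axis=0)+np.percentile(top,98,axis=0))/2,3)[:2],"ext",np.round(np.ptp(top,axis=0),3)[:2])
E
```

```text
[[-9.00100367e-01  4.35681933e-01 -7.63388010e-04]
 [ 4.35682528e-01  9.00099851e-01 -9.96289981e-04]
 [ 2.53059889e-04 -1.22935580e-03 -9.99999212e-01]]
scene sleeve_a 0.87 [239. 221.] 600 top z 0.046 mid [ 0.521 -0.178] ext [0.043 0.041]
scene sleeve_a 0.7 [234. 146.] 615 top z 0.046 mid [ 0.482 -0.341] ext [0.044 0.044]
scene sleeve_a 0.64 [288. 525.] 3403 top z 0.057 mid [0.697 0.336] ext [0.095 0.097]
scene sleeve_a 0.57 [312. 432.] 3871 top z 0.057 mid [0.741 0.172] ext [0.097 0.097]
scene gauge 0.77 [238. 285.] 926 top z 0.046 mid [ 0.485 -0.062] ext [0.022 0.018]
scene nest 0.56 [230. 509.] 1473 top z 0.023 mid [0.487 0.392] ext [0.105 0.107]
scene bin 0.88 [189. 428.] 2771 top z 0.043 mid [0.305 0.273] ext [0.153 0.152]
scene bin 0.83 [242. 410.] 4231 top z 0.043 mid [0.524 0.178] ext [0.16  0.158]
scene cap 0.65 [300. 319.] 570 top z 0.033 mid [0.678 0.001] ext [0.017 0.016]
scene cap 0.25 [230. 505.] 1587 top z 0.023 mid [0.486 0.393] ext [0.11  0.112]
scene roller 0.61 [328. 240.] 1028 top z 0.051 mid [ 0.76 -0.12] ext [0.04  0.039]
scene grease_jar 0.57 [322. 369.] 1592 
[... 1460 characters left out ...]
] 352 top z 0.032 mid [0.676 0.002] ext [0.017 0.015]
top roller 0.72 [144. 389.] 385 top z 0.051 mid [ 0.757 -0.119] ext [0.038 0.038]
top grease_jar 0.67 [144. 307.] 651 top z 0.061 mid [0.758 0.071] ext [0.045 0.045]
top seal 0.77 [325. 313.] 326 top z 0.01 mid [0.367 0.021] ext [0.059 0.056]
top cheese_1 0.72 [178. 179.] 2113 top z 0.056 mid [0.69  0.337] ext [0.097 0.095]
top wrench 0.96 [182. 459.] 723 top z 0.008 mid [ 0.689 -0.265] ext [0.158 0.102]
top wrench 0.45 [145. 303.] 602 top z 0.061 mid [0.758 0.071] ext [0.045 0.044]
top brush 0.79 [344. 398.] 1365 top z 0.02 mid [ 0.334 -0.157] ext [0.049 0.178]
top brush 0.74 [268. 147.] 2153 top z 0.021 mid [0.481 0.394] ext [0.11 0.11]
```

View pics/s0.png

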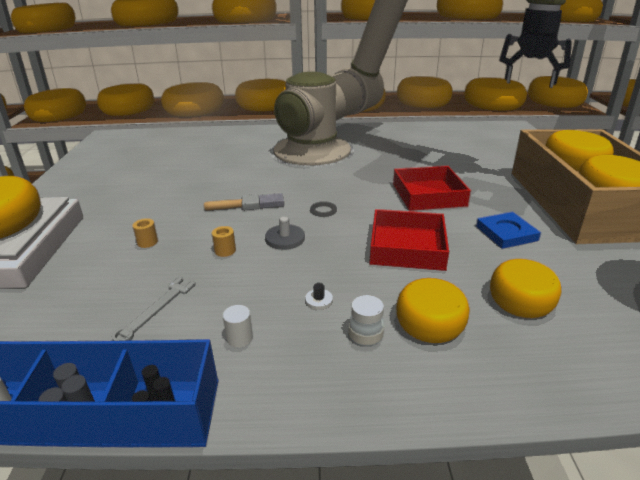

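View pics/t0.png

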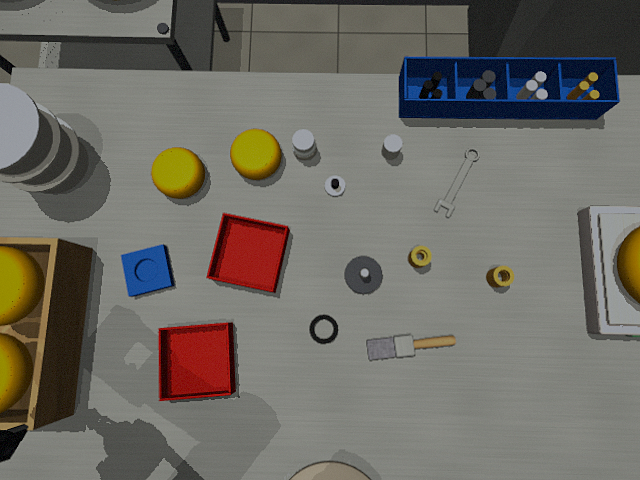

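Confusable things in the top view:
- **Sleeves:** (420,257) and (502,276) are brass. The roller at (392,147) and jar at (303,144) are white, so they're out.
- **Bins:** (249,253), y = +0.18, and (197,363), y = +0.27. The robot's right is −y, so I take (249,253).
- **Nest:** (148,268) is the only block with a round pocket. The blue tray at the top right is not it.
- **Cap:** (335,186) is the only disc with a black stub.

I'll check this in one crop and refine the centres.

```bash
cat >> h.py <<'E'
def centre(im,n,t,near,zt,tol=.006,rad=.12):
    """centre of enclosing circle of the points of t near height zt"""
    for r in env.regions_of(n,t):
        ys,xs=np.nonzero(r["pixels"]); w=world(im,np.c_[xs,ys])
        w=w[abs(w[:,2]-zt)<tol]
        if len(w)<10 or np.hypot(*(w[:,:2].mean(0)-near))>rad: continue
        c,R=cv2.minEnclosingCircle(w[:,:2].astype(np.float32)); m=cv2.minAreaRect(w[:,:2].astype(np.float32))
        return np.round(c,4),round(R*2,4),np.round(m[0],4),np.round(m[2],1)
E
python3 - <<'E'
from h import *
f=cv2.imread("pics/t0.png")[130:310,110:520]; cv2.imwrite("pics/c0.png",cv2.resize(f,None,fx=1.9,fy=1.9,interpolation=cv2.INTER_CUBIC))
T=[("sleeve_a",(.52,-.177),.044),("sleeve_a",(.48,-.34),.044),("gauge",(.484,-.0615),.012),("gauge",(.484,-.0615),.047),("nest",(.484,.393),.02),("bin",(.522,.178),.042),("cap",(.677,.002),.008),("cap",(.677,.002),.032)]
for n in("scene","top"):
    im=env.get_image(n)
    for t,p,z in T: print(n,t,z,centre(im,n,t,p,z))
E
```

```text
scene sleeve_a 0.044 None
scene sleeve_a 0.044 (array([ 0.4819, -0.3416]), 0.0446, array([ 0.4825, -0.342 ]), np.float64(31.3))
scene gauge 0.012 (array([ 0.4832, -0.0612]), 0.0818, array([ 0.4836, -0.0615]), np.float64(57.9))
scene gauge 0.047 (array([ 0.4843, -0.0615]), 0.0186, array([ 0.4859, -0.0615]), np.float64(49.1))
scene nest 0.02 (array([0.485, 0.392]), 0.1271, array([0.4838, 0.3933]), np.float64(16.4))
scene bin 0.042 (array([0.5231, 0.1786]), 0.1955, array([0.5224, 0.179 ]), np.float64(79.1))
scene cap 0.008 (array([ 0.6744, -0.0017]), 0.0559, array([0.6779, 0.0011]), np.float64(67.6))
scene cap 0.032 (array([0.6781, 0.0011]), 0.0172, array([0.6786, 0.0016]), np.float64(52.1))
top sleeve_a 0.044 (array([ 0.5189, -0.1756]), 0.0415, array([ 0.5188, -0.1757]), np.float64(46.2))
top sleeve_a 0.044 (array([ 0.4793, -0.3413]), 0.042, array([ 0.4788, -0.3408]), np.float64(34.6))
top gauge 0.012 (array([ 0.4817, -0.0601]), 0.0796, array([ 0.4821, -0.0604]), np.float64(12.3))
top gauge 0.047 (array([ 0.4815, -0.06  ]), 0.0193, array([ 0.4815, -0.0598]), np.float64(0.4))
top nest 0.02 (array([0.4818, 0.3934]), 0.1275, array([0.4812, 0.3946]), np.float64(15.9))
top bin 0.042 (array([0.5214, 0.1795]), 0.1952, array([0.5219, 0.1802]), np.float64(79.1))
top cap 0.008 (array([0.6758, 0.0025]), 0.0464, array([0.6756, 0.0028]), np.float64(31.3))
top cap 0.032 (array([0.676 , 0.0024]), 0.0181, array([0.6761, 0.0022]), np.float64(1.2))
```

View pics/c0.png

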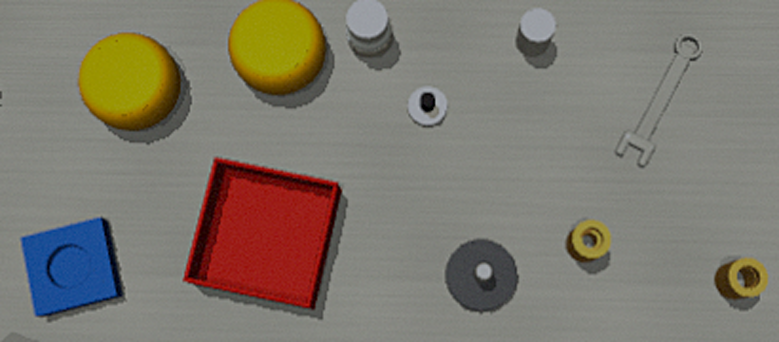

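Call:
{"op": "jog_arm", "data": {
  "targets": [
    [-54.5,-48.3,1,0,0,-25.8],
    [-54.5,-48.3,1,0,0,-25.8],
    [-54.5,-48.3,1,0,0,-25.8],
    [-54.5,-48.3,1,0,0,-25.8],
    [-54.5,-48.3,1,0,0,-25.8],
    [-54.5,-48.3,1,0,0,-25.8],
    [-54.5,-48.3,1,0,0,-25.8],
    [-54.5,-48.3,1,0,0,-25.8]
  ],
  "hand": 1
}}

```text
time_s: 2.77
position: [0.3631, 0.1988, 0.2047]
tool_rot: [[-1.0, 0.0, 0.001], [0.0, 1.0, 0.0], [-0.001, 0.0, -1.0]]
ft_force: [1.5, 0.4, 0.7]
grip_width: 0.0855
gripper_force: 0.0
```

The crop confirms it: bin at top (249,253), nest (148,268), bare gauge pin (364,272), sleeves (420,257) and (502,276), cap (335,186). I'm continuing to the nearer sleeve.

Call:
{"op": "jog_arm", "data": {
  "targets": [
    [-15.7,-37.5,3.5,0,0,0],
    [-15.7,-37.5,3.5,0,0,0],
    [-15.7,-37.5,3.5,0,0,0],
    [-15.7,-37.5,3.5,0,0,0],
    [-15.7,-37.5,3.5,0,0,0],
    [-15.7,-37.5,3.5,0,0,0],
    [-15.7,-37.5,3.5,0,0,0],
    [-15.7,-37.5,3.5,0,0,0]
  ]
}}

```text
time_s: 3.43
position: [0.4913, -0.108, 0.1759]
tool_rot: [[-1.0, 0.001, 0.0], [0.001, 1.0, -0.0], [-0.0, -0.0, -1.0]]
ft_force: [1.3, 1.1, 0.1]
grip_width: 0.0856
gripper_force: 0.0
```

```bash
python3 -c "
from h import *
print(np.round(env.observe()['position'],4))"
```

```text
[ 0.4913 -0.108   0.1759]
```

Call:
{"op": "jog_arm", "data": {
  "targets": [
    [-2.9,-6.9,0.6,0,0,0],
    [-2.9,-6.9,0.6,0,0,0],
    [-2.9,-6.9,0.6,0,0,0],
    [-2.9,-6.9,0.6,0,0,0],
    [-2.9,-6.9,0.6,0,0,0]
  ]
}}

```text
time_s: 3.85
position: [0.5196, -0.1744, 0.1698]
tool_rot: [[-1.0, 0.001, -0.001], [0.001, 1.0, 0.0], [0.001, 0.0, -1.0]]
ft_force: [-0.4, 1.0, -0.5]
grip_width: 0.0852
gripper_force: 0.0
```

```bash
python3 -c "
from h import *
im=save('wrist','w1.png')
print(np.round(env.observe()['position'],4), im['cam_to_world'].round(3).tolist())
print(centre(im,'wrist','sleeve_a',(.52,-.177),.044))
print(centre(im,'wrist','gauge',(.482,-.06),.012))
print(centre(im,'wrist','gauge',(.482,-.06),.047))"
```

```text
[ 0.5196 -0.174   0.1701] [[0.0, 0.963, 0.27, 0.451], [1.0, -0.0, 0.0, -0.175], [0.0, 0.27, -0.963, 0.333], [0.0, 0.0, 0.0, 1.0]]
(array([ 0.5197, -0.1777]), 0.0421, array([ 0.5196, -0.1779]), np.float64(88.6))
(array([ 0.4826, -0.0628]), 0.0804, array([ 0.4819, -0.0639]), np.float64(87.0))
(array([ 0.4826, -0.0627]), 0.0204, array([ 0.4824, -0.0629]), np.float64(27.1))
```

View pics/w1.png

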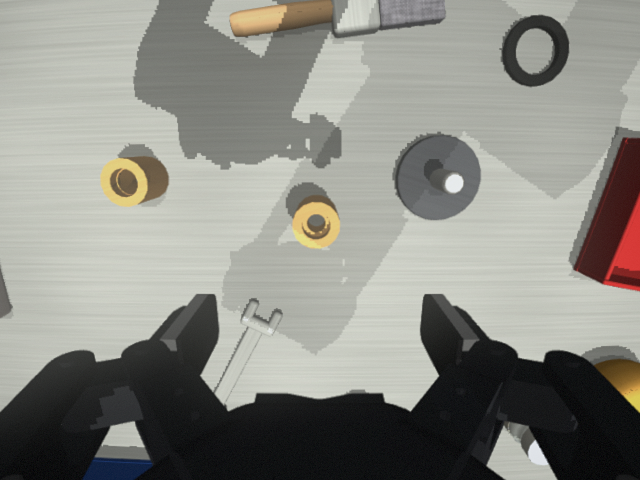

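The wrist view shows the near sleeve at (317,224), the other at (135,181), and the pin top at (454,183). Pin minus sleeve agrees between cameras at (-37, +115) mm. Descending now.

Call:
{"op": "jog_arm", "data": {
  "targets": [
    [0,-0.3,4,0,0,0],
    [0,-0.3,8,0,0,0],
    [0,-0.3,11,0,0,0],
    [0,-0.3,13,0,0,0],
    [0,-0.3,14,0,0,0],
    [0,-0.3,14,0,0,0],
    [0,-0.3,14,0,0,0]
  ]
}}

```text
time_s: 4.63
position: [0.5203, -0.1778, 0.0308]
tool_rot: [[-1.0, -0.0, 0.001], [-0.0, 1.0, -0.001], [-0.001, -0.001, -1.0]]
ft_force: [0.6, -0.2, -0.2]
grip_width: 0.0852
gripper_force: 0.0
```

Call:
{"op": "jog_arm", "data": {
  "targets": [
    [0,0,1.5,0,0,0],
    [0,0,2.3,0,0,0],
    [0,0,2.3,0,0,0]
  ]
}}

```text
time_s: 4.88
position: [0.5197, -0.1776, 0.0068]
tool_rot: [[-1.0, 0.0, -0.0], [0.0, 1.0, 0.0], [0.0, 0.0, -1.0]]
ft_force: [0.3, 1.0, 1.1]
grip_width: 0.0853
gripper_force: 0.0
```

Call:
{"op": "jog_arm", "data": {
  "targets": [
    [0,0,0,0,0,0],
    [0,0,0,0,0,0],
    [0,0,0,0,0,0],
    [0,0,0,0,0,0],
    [0,0,0,0,0,0],
    [0,0,0,0,0,0],
    [0,0,0,0,0,0]
  ],
  "hand": 0,
  "newtons": 40
}}

```text
time_s: 5.47
position: [0.5202, -0.178, 0.008]
tool_rot: [[-1.0, 0.0, 0.001], [0.0, 1.0, -0.001], [-0.001, -0.001, -1.0]]
ft_force: [-1.9, 1.3, 6.6]
grip_width: 0.0403
gripper_force: 39.5
```

Call:
{"op": "jog_arm", "data": {
  "targets": [
    [0,0,-1,0,0,0],
    [0,0,-3.5,0,0,0],
    [0,0,-6,0,0,0],
    [0,0,-8,0,0,0],
    [0,0,-8,0,0,0],
    [0,0,-8,0,0,0]
  ]
}}

```text
time_s: 5.97
position: [0.52, -0.1779, 0.0878]
tool_rot: [[-1.0, 0.001, 0.002], [0.001, 1.0, -0.001], [-0.002, -0.001, -1.0]]
ft_force: [-0.9, 0.2, -2.9]
grip_width: 0.0405
gripper_force: 41.1
```

Call:
{"op": "jog_arm", "data": {
  "targets": [
    [1,3,0,0,0,0],
    [2,6.2,0,0,0,0],
    [3,9.2,0,0,0,0],
    [3.5,11,0,0,0,0],
    [3.7,11.5,0,0,0,0],
    [3.7,11.5,0,0,0,0],
    [3.7,11.5,0,0,0,0]
  ]
}}

```text
time_s: 6.55
position: [0.4831, -0.0633, 0.0864]
tool_rot: [[-1.0, 0.0, -0.001], [0.0, 1.0, -0.0], [0.001, -0.0, -1.0]]
ft_force: [-0.6, -0.6, -1.9]
grip_width: 0.0406
gripper_force: 41.2
```

```bash
python3 -c "
from h import *
im=save('wrist','w2.png')
o=env.observe()
print(np.round(o['position'],4),o['grip_width'])
r=env.regions_of('wrist','sleeve_a')
for q in r[:3]:
  ys,xs=np.nonzero(q['pixels']); w=world(im,np.c_[xs,ys]); print(q['score'],q['point'],len(w),w.min(0).round(4),w.max(0).round(4))
print(centre(im,'wrist','sleeve_a',(.483,-.06),.116))
b=save('scene','s2.png',(200,150,360,270),4)
print(centre(b,'scene','sleeve_a',(.483,-.06),.116))
"
```

```text
[ 0.4833 -0.0637  0.0865] 0.04048608944504543
0.75 [299.5, 319.2] 8783 [ 0.4618 -0.0845 -0.0018] [ 0.5304 -0.0386  0.1229]
(array([ 0.4831, -0.0639]), 0.0432, array([ 0.4826, -0.0641]), np.float64(87.8))
(array([ 0.488 , -0.0633]), 0.0409, array([ 0.4886, -0.0639]), np.float64(40.9))
```

View pics/w2.png

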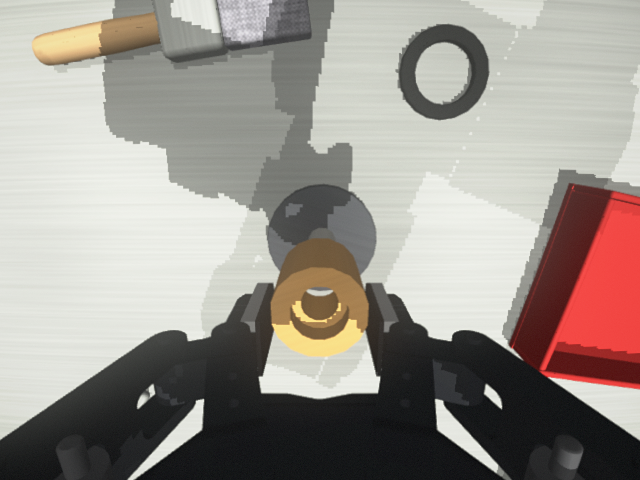

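The held sleeve's rim is centred at about (320,310) and reads 0.2 mm from the TCP, so there is almost no wrist bias. The pin is below and behind it. The bore looks strongly stepped. I'll nudge it and lower it to just below the pin's tip.

Call:
{"op": "jog_arm", "data": {
  "targets": [
    [0.05,0.1,1.5,0,0,0],
    [0.05,0.1,2.5,0,0,0],
    [0.05,0.1,3,0,0,0],
    [0.05,0.1,3.3,0,0,0],
    [0.05,0.1,3.6,0,0,0],
    [0.05,0.1,3.6,0,0,0]
  ]
}}

```text
time_s: 7.3
position: [0.4825, -0.062, 0.0508]
tool_rot: [[-1.0, 0.001, -0.0], [0.001, 1.0, 0.0], [0.0, 0.0, -1.0]]
ft_force: [0.2, 0.4, -1.5]
grip_width: 0.0403
gripper_force: 41.2
```

Call:
{"op": "jog_arm", "data": {
  "targets": [
    [0,0,0.15,0,0,0],
    [0,0,0.3,0,0,0],
    [0,0,0.4,0,0,0],
    [0,0,0.4,0,0,0]
  ]
}}

```text
time_s: 7.63
position: [0.4824, -0.0618, 0.0469]
tool_rot: [[-1.0, 0.0, -0.0], [0.0, 1.0, 0.0], [0.0, 0.0, -1.0]]
ft_force: [-0.4, -0.6, -3.0]
grip_width: 0.0403
gripper_force: 41.2
```

Call:
{"op": "jog_arm", "data": {
  "targets": [
    [0,0,0.1,0,0,0],
    [0,0,0.2,0,0,0],
    [0,0,0.2,0,0,0]
  ]
}}

```text
time_s: 7.88
position: [0.4825, -0.0618, 0.0448]
tool_rot: [[-1.0, 0.0, 0.0], [0.0, 1.0, -0.0], [-0.0, -0.0, -1.0]]
ft_force: [1.1, 0.7, -1.7]
grip_width: 0.0403
gripper_force: 41.2
```

Call:
{"op": "jog_arm", "data": {
  "targets": [
    [0,0,0.1,0,0,0],
    [0,0,0.2,0,0,0],
    [0,0,0.2,0,0,0]
  ]
}}

```text
time_s: 8.13
position: [0.4832, -0.0619, 0.0439]
tool_rot: [[-1.0, 0.001, 0.002], [0.001, 1.0, -0.0], [-0.002, -0.0, -1.0]]
ft_force: [-1.3, 2.3, 9.9]
grip_width: 0.0402
gripper_force: 42.1
```

The sleeve stopped with 10 N on it, its lower end about 10 mm below the tip, so it's tight. It goes to the bin.

Call:
{"op": "jog_arm", "data": {
  "targets": [
    [0,0,-1,0,0,0],
    [0,0,-3,0,0,0],
    [0,0,-5,0,0,0],
    [0,0,-6,0,0,0],
    [0,0,-6,0,0,0]
  ]
}}

```text
time_s: 8.55
position: [0.4834, -0.0622, 0.1048]
tool_rot: [[-1.0, 0.0, 0.004], [0.0, 1.0, -0.002], [-0.004, -0.002, -1.0]]
ft_force: [-0.4, -0.2, -2.1]
grip_width: 0.0402
gripper_force: 41.3
```

Call:
{"op": "jog_arm", "data": {
  "targets": [
    [-0.6,3,0,0,0,0],
    [-1.2,7,0,0,0,0],
    [-1.9,11,0,0,0,0],
    [-2.6,15,0,0,0,0],
    [-3.2,19,0,0,0,0],
    [-3.8,22.5,0,0,0,0],
    [-3.9,23.9,0,0,0,0],
    [-3.9,23.9,0,0,0,0]
  ]
}}

```text
time_s: 9.22
position: [0.5209, 0.1802, 0.1016]
tool_rot: [[-1.0, -0.003, -0.001], [-0.003, 1.0, 0.0], [0.001, 0.0, -1.0]]
ft_force: [-0.2, 0.0, -1.3]
grip_width: 0.0408
gripper_force: 41.4
```

Call:
{"op": "jog_arm", "data": {
  "targets": [
    [0,0,2,0,0,0],
    [0,0,4.5,0,0,0],
    [0,0,6.5,0,0,0],
    [0,0,8,0,0,0],
    [0,0,8,0,0,0],
    [0,0,8,0,0,0]
  ]
}}

```text
time_s: 9.72
position: [0.5211, 0.1764, 0.0222]
tool_rot: [[-1.0, 0.001, -0.002], [0.001, 1.0, -0.0], [0.002, -0.0, -1.0]]
ft_force: [0.5, -0.3, -1.3]
grip_width: 0.0408
gripper_force: 41.4
```

Call:
{"op": "jog_arm", "data": {
  "targets": [
    [0,0,0.3,0,0,0],
    [0,0,0.6,0,0,0],
    [0,0,0.8,0,0,0],
    [0,0,0.8,0,0,0]
  ]
}}

```text
time_s: 10.05
position: [0.5215, 0.1771, 0.015]
tool_rot: [[-1.0, 0.001, 0.0], [0.001, 1.0, -0.0], [-0.0, -0.0, -1.0]]
ft_force: [-0.2, -0.2, -1.5]
grip_width: 0.0406
gripper_force: 41.4
```

Call:
{"op": "jog_arm", "data": {
  "targets": [
    [0,0,0.1,0,0,0],
    [0,0,0.2,0,0,0],
    [0,0,0.2,0,0,0]
  ]
}}

```text
time_s: 10.3
position: [0.5217, 0.1772, 0.0131]
tool_rot: [[-1.0, 0.0, 0.0], [0.0, 1.0, 0.0], [-0.0, 0.0, -1.0]]
ft_force: [-0.3, 0.1, -2.1]
grip_width: 0.0404
gripper_force: 41.5
```

Call:
{"op": "jog_arm", "data": {
  "targets": [
    [0,0,0,0,0,0],
    [0,0,0,0,0,0],
    [0,0,0,0,0,0],
    [0,0,0,0,0,0]
  ],
  "hand": 0.72
}}

```text
time_s: 10.63
position: [0.5217, 0.1772, 0.0131]
tool_rot: [[-1.0, 0.001, 0.0], [0.001, 1.0, 0.0], [-0.0, 0.0, -1.0]]
ft_force: [0.5, -0.1, 0.3]
grip_width: 0.0615
gripper_force: 0.0
```

Call:
{"op": "jog_arm", "data": {
  "targets": [
    [0,0,-2,0,0,0],
    [0,0,-5,0,0,0],
    [0,0,-9,0,0,0],
    [0,0,-12,0,0,0],
    [0,0,-13,0,0,0]
  ]
}}

```text
time_s: 11.05
position: [0.5232, 0.1774, 0.1477]
tool_rot: [[-1.0, 0.0, 0.008], [0.0, 1.0, 0.001], [-0.008, 0.001, -1.0]]
ft_force: [0.2, 0.1, 1.5]
grip_width: 0.0619
gripper_force: 0.0
```

```bash
python3 -c "
from h import *
im=env.get_image('wrist'); print(np.round(env.observe()['position'],4))
print(centre(im,'wrist','sleeve_a',(.522,.177),.049))
print(centre(im,'wrist','bin',(.522,.177),.042))
print(centre(im,'wrist','nest',(.484,.393),.02))
im=env.get_image('top')
print(centre(im,'top','sleeve_a',(.4793,-.341),.044))
"
```

```text
[0.5233 0.1774 0.1474]
(array([0.5212, 0.1767]), 0.0423, array([0.5213, 0.1769]), np.float64(88.2))
(array([0.5219, 0.1785]), 0.196, array([0.5228, 0.1781]), np.float64(79.1))
(array([0.4829, 0.3923]), 0.1267, array([0.4833, 0.3928]), np.float64(15.9))
(array([ 0.479 , -0.3409]), 0.0421, array([ 0.4791, -0.3411]), np.float64(86.3))
```

Call:
{"op": "jog_arm", "data": {
  "targets": [
    [4.3,-52,0,0,0,0],
    [4.3,-52,0,0,0,0],
    [4.3,-52,0,0,0,0],
    [4.3,-52,0,0,0,0],
    [4.3,-52,0,0,0,0],
    [4.3,-52,0,0,0,0],
    [4.3,-52,0,0,0,0],
    [4.3,-52,0,0,0,0]
  ],
  "hand": 1
}}

```text
time_s: 12.02
position: [0.4929, -0.1568, 0.1416]
tool_rot: [[-1.0, 0.001, -0.002], [0.001, 1.0, 0.001], [0.002, 0.001, -1.0]]
ft_force: [1.3, 0.5, -0.4]
grip_width: 0.0853
gripper_force: 0.0
```

Call:
{"op": "jog_arm", "data": {
  "targets": [
    [1.2,-18.5,-0.8,0,0,0],
    [1.2,-18.5,-0.8,0,0,0],
    [1.2,-18.5,-0.8,0,0,0],
    [1.2,-18.5,-0.8,0,0,0],
    [1.2,-18.5,-0.8,0,0,0],
    [1.2,-18.5,-0.8,0,0,0],
    [1.2,-18.5,-0.8,0,0,0],
    [1.2,-18.5,-0.8,0,0,0]
  ]
}}

```text
time_s: 12.68
position: [0.4816, -0.3388, 0.1499]
tool_rot: [[-1.0, -0.0, -0.001], [-0.0, 1.0, 0.002], [0.001, 0.002, -1.0]]
ft_force: [1.2, 0.4, 0.3]
grip_width: 0.085
gripper_force: 0.0
```

```bash
python3 -c "
from h import *
im=env.get_image('wrist'); print(np.round(env.observe()['position'],4))
print(centre(im,'wrist','sleeve_a',(.48,-.343),.044))
"
```

```text
[ 0.4818 -0.3386  0.1502]
None
```

```bash
python3 -c "
from h import *
im=env.get_image('wrist'); print(np.round(env.observe()['position'],4))
for q in env.regions_of('wrist','sleeve_a'):
  ys,xs=np.nonzero(q['pixels']); w=world(im,np.c_[xs,ys]); print(q['score'],q['point'],len(w),np.median(w,0).round(3))
print(centre(im,'wrist','sleeve_a',(.48,-.343),.046,.007))
"
```

```text
[ 0.4821 -0.3387  0.1508]
0.62 [232.3, 314.7] 2049 [ 0.482 -0.343  0.042]
(array([ 0.4816, -0.3425]), 0.0419, array([ 0.4816, -0.3425]), np.float64(16.0))
```

Call:
{"op": "jog_arm", "data": {
  "targets": [
    [0,-0.4,4,0,0,0],
    [0,-0.4,8,0,0,0],
    [0,-0.4,11,0,0,0],
    [0,-0.4,13,0,0,0],
    [0,-0.4,14.2,0,0,0],
    [0,-0.4,14.2,0,0,0],
    [0,-0.4,14.2,0,0,0]
  ]
}}

```text
time_s: 13.52
position: [0.482, -0.3437, 0.009]
tool_rot: [[-1.0, -0.0, -0.0], [-0.0, 1.0, 0.0], [0.0, 0.0, -1.0]]
ft_force: [1.3, 0.1, 0.4]
grip_width: 0.0855
gripper_force: 0.0
```

Call:
{"op": "jog_arm", "data": {
  "targets": [
    [0,0,0,0,0,0],
    [0,0,0,0,0,0],
    [0,0,0,0,0,0],
    [0,0,0,0,0,0],
    [0,0,0,0,0,0],
    [0,0,0,0,0,0]
  ],
  "hand": 0
}}

```text
time_s: 14.02
position: [0.4821, -0.3442, 0.0102]
tool_rot: [[-1.0, 0.0, 0.001], [0.0, 1.0, -0.001], [-0.001, -0.001, -1.0]]
ft_force: [-1.2, 0.9, 7.9]
grip_width: 0.0403
gripper_force: 39.4
```

Call:
{"op": "jog_arm", "data": {
  "targets": [
    [0,0,-1,0,0,0],
    [0,0,-3.5,0,0,0],
    [0,0,-6,0,0,0],
    [0,0,-8,0,0,0],
    [0,0,-8,0,0,0]
  ]
}}

```text
time_s: 14.43
position: [0.4832, -0.3454, 0.0935]
tool_rot: [[-1.0, 0.0, 0.005], [0.0, 1.0, -0.006], [-0.005, -0.006, -1.0]]
ft_force: [-0.1, -0.6, -2.0]
grip_width: 0.0402
gripper_force: 41.2
```

Call:
{"op": "jog_arm", "data": {
  "targets": [
    [0,3,0,0,0,0],
    [0,7,0,0,0,0],
    [0,11,0,0,0,0],
    [0,15,0,0,0,0],
    [0,19,0,0,0,0],
    [0,23,0,0,0,0],
    [0,26.5,0,0,0,0],
    [0,28.2,0,0,0,0]
  ]
}}

```text
time_s: 15.1
position: [0.4805, -0.0582, 0.0882]
tool_rot: [[-1.0, -0.002, -0.002], [-0.002, 1.0, 0.002], [0.002, 0.002, -1.0]]
ft_force: [-0.1, -0.2, -2.5]
grip_width: 0.0404
gripper_force: 41.4
```

Call:
{"op": "jog_arm", "data": {
  "targets": [
    [0,0,0,0,0,0],
    [0,0,0,0,0,0],
    [0,0,0,0,0,0]
  ]
}}

```text
time_s: 15.35
position: [0.4819, -0.0626, 0.0886]
tool_rot: [[-1.0, 0.001, -0.0], [0.001, 1.0, -0.0], [0.0, -0.0, -1.0]]
ft_force: [1.0, 0.1, -3.7]
grip_width: 0.0401
gripper_force: 41.4
```

```bash
python3 -c "
from h import *
im=save('wrist','w3.png'); o=env.observe(); print(np.round(o['position'],4))
print(centre(im,'wrist','sleeve_a',(.483,-.062),o['position'][2]+.035,.006))
"
```

```text
[ 0.482  -0.063   0.0886]
(array([ 0.4817, -0.0635]), 0.043, array([ 0.4815, -0.0637]), np.float64(83.7))
```

Call:
{"op": "jog_arm", "data": {
  "targets": [
    [-0.08,0.06,1.5,0,0,0],
    [-0.08,0.06,2.5,0,0,0],
    [-0.08,0.06,3.2,0,0,0],
    [-0.08,0.06,3.6,0,0,0],
    [-0.08,0.06,3.6,0,0,0]
  ]
}}

```text
time_s: 15.87
position: [0.4825, -0.0618, 0.0522]
tool_rot: [[-1.0, 0.001, -0.001], [0.001, 1.0, 0.0], [0.001, 0.0, -1.0]]
ft_force: [-0.7, 0.8, -2.6]
grip_width: 0.0399
gripper_force: 41.4
```

Call:
{"op": "jog_arm", "data": {
  "targets": [
    [0,0,0.15,0,0,0],
    [0,0,0.3,0,0,0],
    [0,0,0.45,0,0,0],
    [0,0,0.55,0,0,0],
    [0,0,0.55,0,0,0]
  ]
}}

```text
time_s: 16.28
position: [0.4827, -0.0614, 0.0474]
tool_rot: [[-1.0, 0.0, -0.0], [0.0, 1.0, 0.0], [0.0, 0.0, -1.0]]
ft_force: [-0.1, -0.4, -3.1]
grip_width: 0.0402
gripper_force: 41.4
```

Call:
{"op": "jog_arm", "data": {
  "targets": [
    [0,0,0.1,0,0,0],
    [0,0,0.2,0,0,0],
    [0,0,0.3,0,0,0],
    [0,0,0.3,0,0,0]
  ]
}}

```text
time_s: 16.62
position: [0.4827, -0.0614, 0.0443]
tool_rot: [[-1.0, 0.001, -0.0], [0.001, 1.0, 0.0], [0.0, 0.0, -1.0]]
ft_force: [0.2, 1.0, -2.6]
grip_width: 0.0402
gripper_force: 41.4
```

Call:
{"op": "jog_arm", "data": {
  "targets": [
    [0,0,0.1,0,0,0],
    [0,0,0.2,0,0,0],
    [0,0,0.2,0,0,0]
  ]
}}

```text
time_s: 16.87
position: [0.4827, -0.0614, 0.0422]
tool_rot: [[-1.0, 0.001, -0.0], [0.001, 1.0, 0.0], [0.0, 0.0, -1.0]]
ft_force: [0.5, 0.4, -1.8]
grip_width: 0.0403
gripper_force: 41.4
```

Call:
{"op": "jog_arm", "data": {
  "targets": [
    [0,0,0.3,0,0,0],
    [0,0,0.6,0,0,0],
    [0,0,0.9,0,0,0],
    [0,0,1.2,0,0,0],
    [0,0,1.4,0,0,0],
    [0,0,1.6,0,0,0],
    [0,0,1.7,0,0,0],
    [0,0,1.7,0,0,0]
  ]
}}

```text
time_s: 17.53
position: [0.4827, -0.0614, 0.0252]
tool_rot: [[-1.0, 0.001, -0.0], [0.001, 1.0, 0.0], [0.0, 0.0, -1.0]]
ft_force: [-0.3, -0.0, -2.6]
grip_width: 0.0405
gripper_force: 41.4
```

Call:
{"op": "jog_arm", "data": {
  "targets": [
    [0,0,0.1,0,0,0],
    [0,0,0.2,0,0,0],
    [0,0,0.3,0,0,0],
    [0,0,0.3,0,0,0]
  ]
}}

```text
time_s: 17.87
position: [0.4828, -0.0614, 0.0224]
tool_rot: [[-1.0, 0.0, 0.0], [0.0, 1.0, -0.0], [-0.0, -0.0, -1.0]]
ft_force: [0.5, 0.1, -3.0]
grip_width: 0.0406
gripper_force: 41.4
```

Call:
{"op": "jog_arm", "data": {
  "targets": [
    [0,0,0.1,0,0,0],
    [0,0,0.2,0,0,0],
    [0,0,0.2,0,0,0]
  ]
}}

```text
time_s: 18.12
position: [0.4829, -0.0615, 0.0221]
tool_rot: [[-1.0, 0.0, 0.001], [0.0, 1.0, -0.001], [-0.001, -0.001, -1.0]]
ft_force: [-6.4, 2.2, 19.7]
grip_width: 0.0402
gripper_force: 43.4
```

It rested on the base with 22 N at the expected height, so it's good. It goes to the nest.

Call:
{"op": "jog_arm", "data": {
  "targets": [
    [0,0,-1,0,0,0],
    [0,0,-3,0,0,0],
    [0,0,-6,0,0,0],
    [0,0,-8.5,0,0,0],
    [0,0,-9,0,0,0],
    [0,0,-9,0,0,0]
  ]
}}

```text
time_s: 18.62
position: [0.4834, -0.0616, 0.1116]
tool_rot: [[-1.0, 0.0, 0.003], [0.0, 1.0, -0.001], [-0.003, -0.001, -1.0]]
ft_force: [-0.1, 0.1, -3.0]
grip_width: 0.0402
gripper_force: 41.5
```

Call:
{"op": "jog_arm", "data": {
  "targets": [
    [0,3,0,0,0,0],
    [0,7,0,0,0,0],
    [0,11,0,0,0,0],
    [0,15,0,0,0,0],
    [0,19,0,0,0,0],
    [0,23,0,0,0,0],
    [0,27,0,0,0,0],
    [0,31,0,0,0,0]
  ]
}}

```text
time_s: 19.28
position: [0.4817, 0.2504, 0.1084]
tool_rot: [[-1.0, 0.001, -0.003], [0.001, 1.0, -0.001], [0.003, -0.001, -1.0]]
ft_force: [1.3, -0.0, -2.3]
grip_width: 0.0399
gripper_force: 41.6
```

```bash
python3 -c "
from h import *
im=save('wrist','w4.png'); o=env.observe(); print(np.round(o['position'],4))
print(centre(im,'wrist','nest',(.483,.393),.02,.004)) 
for q in env.regions_of('wrist','nest')[:1]:
  ys,xs=np.nonzero(q['pixels']); w=world(im,np.c_[xs,ys]); w=w[(w[:,2]<.0155)&(w[:,2]>.008)&(np.hypot(w[:,0]-.483,w[:,1]-.392)<.03)]
  print(len(w),cv2.minEnclosingCircle(w[:,:2].astype(np.float32)),np.median(w[:,2]))
"
```

```text
[0.4811 0.2565 0.1084]
None
```

View pics/w4.png

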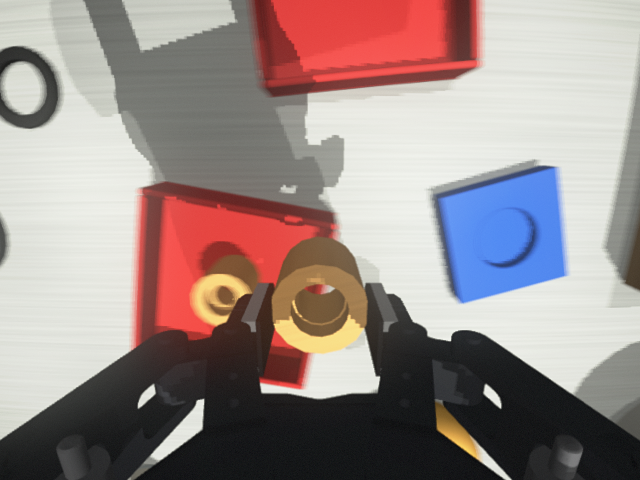

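The view shows the reject upright in the bin at (225,293), the held sleeve at (320,305), and the nest clear with its pocket at (505,235). The arm was still settling, so I'll measure again by colour.

```bash
python3 -c "
from h import *
im=env.get_image('wrist'); im=env.get_image('wrist'); o=env.observe(); print(np.round(o['position'],4))
h=cv2.cvtColor(im['frame'],cv2.COLOR_RGB2HSV); ys,xs=np.nonzero((h[...,0]>100)&(h[...,0]<130)&(h[...,1]>120)&(im['depth']>0))
w=world(im,np.c_[xs,ys]); w=w[np.hypot(w[:,0]-.483,w[:,1]-.392)<.08]
t=w[abs(w[:,2]-.02)<.0035]; m=cv2.minAreaRect(t[:,:2].astype(np.float32)); print(len(t),m)
f=w[(w[:,2]<.0155)&(w[:,2]>.008)&(np.hypot(w[:,0]-m[0][0],w[:,1]-m[0][1])<.03)]
print(len(f),cv2.minEnclosingCircle(f[:,:2].astype(np.float32)))
"
```

```text
[0.4822 0.2482 0.1088]
9735 ((0.4830065667629242, 0.3924983739852905), (0.09088104218244553, 0.09092288464307785), 15.503740310668945)
2626 ((0.4839572608470917, 0.3941972851753235), 0.024262523278594017)
```

Call:
{"op": "jog_arm", "data": {
  "targets": [
    [-0.1,4,0,0,0,0],
    [-0.1,8,0,0,0,0],
    [-0.1,11.5,0,0,0,0],
    [-0.1,14,0,0,0,0],
    [-0.1,14.4,0,0,0,0],
    [-0.1,14.4,0,0,0,0],
    [-0.1,14.4,0,0,0,0],
    [-0.1,14.4,0,0,0,0]
  ]
}}

```text
time_s: 20.2
position: [0.4844, 0.3907, 0.1101]
tool_rot: [[-1.0, 0.003, -0.001], [0.003, 1.0, -0.001], [0.001, -0.001, -1.0]]
ft_force: [0.2, -0.2, -2.8]
grip_width: 0.04
gripper_force: 42.0
```

Call:
{"op": "jog_arm", "data": {
  "targets": [
    [0,0,2,0,0,0],
    [0,0,4,0,0,0],
    [0,0,5.5,0,0,0],
    [0,0,6.5,0,0,0],
    [0,0,6.8,0,0,0],
    [0,0,6.8,0,0,0],
    [0,0,6.8,0,0,0]
  ]
}}

```text
time_s: 20.78
position: [0.4846, 0.3924, 0.0433]
tool_rot: [[-1.0, 0.001, 0.001], [0.001, 1.0, 0.001], [-0.001, 0.001, -1.0]]
ft_force: [-0.2, -0.0, -2.2]
grip_width: 0.0398
gripper_force: 42.0
```

Call:
{"op": "jog_arm", "data": {
  "targets": [
    [0.12,0,0.4,0,0,0],
    [0.12,0,0.8,0,0,0],
    [0.12,0,1,0,0,0],
    [0.12,0,1,0,0,0]
  ]
}}

```text
time_s: 21.12
position: [0.4825, 0.3925, 0.032]
tool_rot: [[-1.0, 0.0, -0.001], [0.0, 1.0, -0.0], [0.001, -0.0, -1.0]]
ft_force: [0.3, 0.5, -1.6]
grip_width: 0.04
gripper_force: 42.0
```

Call:
{"op": "jog_arm", "data": {
  "targets": [
    [0,0,0.2,0,0,0],
    [0,0,0.4,0,0,0],
    [0,0,0.5,0,0,0],
    [0,0,0.5,0,0,0]
  ]
}}

```text
time_s: 21.45
position: [0.4827, 0.3925, 0.0271]
tool_rot: [[-1.0, 0.001, -0.0], [0.001, 1.0, -0.0], [0.0, -0.0, -1.0]]
ft_force: [0.2, -0.5, -3.5]
grip_width: 0.04
gripper_force: 42.0
```

Call:
{"op": "jog_arm", "data": {
  "targets": [
    [0,0,0.2,0,0,0],
    [0,0,0.4,0,0,0],
    [0,0,0.5,0,0,0],
    [0,0,0.5,0,0,0]
  ]
}}

```text
time_s: 21.78
position: [0.4828, 0.3926, 0.0224]
tool_rot: [[-1.0, 0.0, -0.0], [0.0, 1.0, -0.0], [0.0, -0.0, -1.0]]
ft_force: [-0.6, -0.2, -1.4]
grip_width: 0.0399
gripper_force: 42.0
```

Now I touch down, release and retreat.

Call:
{"op": "jog_arm", "data": {
  "targets": [
    [0,0,0.05,0,0,0],
    [0,0,0.1,0,0,0],
    [0,0,0.1,0,0,0]
  ]
}}

```text
time_s: 22.03
position: [0.4828, 0.3926, 0.0223]
tool_rot: [[-1.0, 0.0, 0.001], [0.0, 1.0, 0.0], [-0.001, 0.0, -1.0]]
ft_force: [-3.1, -1.6, 5.4]
grip_width: 0.0399
gripper_force: 42.8
```

Call:
{"op": "jog_arm", "data": {
  "targets": [
    [0,0,0,0,0,0],
    [0,0,0,0,0,0],
    [0,0,0,0,0,0],
    [0,0,0,0,0,0]
  ],
  "hand": 0.85
}}

```text
time_s: 22.37
position: [0.4829, 0.3926, 0.0214]
tool_rot: [[-1.0, 0.001, 0.0], [0.001, 1.0, 0.0], [-0.0, 0.0, -1.0]]
ft_force: [-0.9, 1.0, 0.2]
grip_width: 0.0727
gripper_force: 0.0
```

Call:
{"op": "jog_arm", "data": {
  "targets": [
    [0,0,-1.5,0,0,0],
    [0,0,-4,0,0,0],
    [0,0,-8,0,0,0],
    [0,0,-12,0,0,0],
    [0,0,-14,0,0,0],
    [0,0,-14,0,0,0],
    [0,0,-14,0,0,0]
  ]
}}

```text
time_s: 22.95
position: [0.483, 0.3927, 0.1622]
tool_rot: [[-1.0, 0.001, 0.002], [0.001, 1.0, 0.001], [-0.002, 0.001, -1.0]]
ft_force: [-0.0, -0.7, -0.5]
grip_width: 0.0727
gripper_force: 0.0
```

```bash
python3 -c "
from h import *
im=save('wrist','w5.png'); o=env.observe(); print(np.round(o['position'],4))
print(centre(im,'wrist','sleeve_a',(.483,.3925),.056,.005))
for q in env.regions_of('wrist','sleeve_a'):
  ys,xs=np.nonzero(q['pixels']); w=world(im,np.c_[xs,ys]); print(q['score'],q['point'],len(w),np.percentile(w,95,axis=0).round(4))
im=env.get_image('top')
print(centre(im,'top','sleeve_a',(.483,.3925),.056,.005),centre(im,'top','cap',(.677,0),.032),centre(im,'top','cap',(.677,0),.008,.003))
"
```

```text
[0.4825 0.3924 0.1606]
(array([0.4824, 0.3921]), 0.0419, array([0.4822, 0.3918]), np.float64(0.6))
0.7 [262.8, 91.3] 2781 [0.5368 0.197  0.0483]
0.65 [232.3, 318.4] 2020 [0.499  0.4089 0.0555]
None (array([0.6753, 0.0025]), 0.0177, array([0.6759, 0.0022]), np.float64(1.5)) (array([0.6758, 0.0031]), 0.0458, array([0.6749, 0.0028]), np.float64(32.5))
```

The sleeve is fully home, with its top at 56 mm and its centre at (0.4824, 0.3921). Next, the cap.

Call:
{"op": "jog_arm", "data": {
  "targets": [
    [-19.4,-39.3,0.5,0,0,0],
    [-19.4,-39.3,0.5,0,0,0],
    [-19.4,-39.3,0.5,0,0,0],
    [-19.4,-39.3,0.5,0,0,0],
    [-19.4,-39.3,0.5,0,0,0],
    [-19.4,-39.3,0.5,0,0,0],
    [-19.4,-39.3,0.5,0,0,0],
    [-19.4,-39.3,0.5,0,0,0]
  ]
}}

```text
time_s: 23.97
position: [0.6307, 0.0916, 0.1573]
tool_rot: [[-1.0, 0.001, -0.001], [0.001, 1.0, 0.0], [0.001, 0.0, -1.0]]
ft_force: [0.3, -0.0, 0.2]
grip_width: 0.0726
gripper_force: 0.0
```

```bash
python3 -c "
from h import *
env.get_image('top'); env.get_image('top'); env.get_image('top'); print(np.round(env.observe()['position'],4))"
```

```text
[0.631  0.0907 0.1566]
```

Call:
{"op": "jog_arm", "data": {
  "targets": [
    [-4.6,-9,0,0,0,0],
    [-4.6,-9,0,0,0,0],
    [-4.6,-9,0,0,0,0],
    [-4.6,-9,0,0,0,0],
    [-4.6,-9,0,0,0,0],
    [-4.6,-9,0,0,0,0]
  ]
}}

```text
time_s: 24.62
position: [0.6756, 0.0053, 0.1575]
tool_rot: [[-1.0, -0.001, -0.001], [-0.001, 1.0, 0.001], [0.001, 0.001, -1.0]]
ft_force: [-0.7, 0.6, -0.2]
grip_width: 0.0727
gripper_force: 0.0
```

```bash
python3 -c "
from h import *
im=save('wrist','w6.png'); o=env.observe(); print(np.round(o['position'],4))
print(centre(im,'wrist','cap',(.677,0),.032,.004),centre(im,'wrist','cap',(.677,0),.008,.004))
"
```

```text
[0.6756 0.0055 0.1577]
(array([0.6767, 0.0008]), 0.0179, array([0.6766, 0.0009]), np.float64(24.1)) (array([6.768e-01, 5.000e-04]), 0.0462, array([0.6765, 0.0011]), np.float64(36.7))
```

Call:
{"op": "jog_arm", "data": {
  "targets": [
    [-0.1,-0.3,4,0,0,0],
    [-0.1,-0.3,8,0,0,0],
    [-0.1,-0.3,11,0,0,0],
    [-0.1,-0.3,12.5,0,0,0],
    [-0.1,-0.3,12.5,0,0,0],
    [-0.1,-0.3,12.5,0,0,0]
  ]
}}

```text
time_s: 25.27
position: [0.677, 0.0013, 0.0329]
tool_rot: [[-1.0, -0.0, -0.0], [-0.0, 1.0, 0.0], [0.0, 0.0, -1.0]]
ft_force: [0.1, -0.5, 0.5]
grip_width: 0.0727
gripper_force: 0.0
```

Call:
{"op": "jog_arm", "data": {
  "targets": [
    [0,-0.06,1,0,0,0],
    [0,-0.06,2,0,0,0],
    [0,-0.06,2,0,0,0],
    [0,-0.06,2,0,0,0]
  ]
}}

```text
time_s: 25.6
position: [0.6769, 0.0001, 0.0124]
tool_rot: [[-1.0, 0.001, -0.001], [0.001, 1.0, 0.0], [0.001, 0.0, -1.0]]
ft_force: [0.4, -0.5, -0.7]
grip_width: 0.073
gripper_force: 0.0
```

Call:
{"op": "jog_arm", "data": {
  "targets": [
    [0,0,0,0,0,0],
    [0,0,0,0,0,0],
    [0,0,0,0,0,0],
    [0,0,0,0,0,0],
    [0,0,0,0,0,0],
    [0,0,0,0,0,0],
    [0,0,0,0,0,0],
    [0,0,0,0,0,0]
  ],
  "hand": 0,
  "newtons": 30
}}

```text
time_s: 26.27
position: [0.6771, -0.0, 0.0127]
tool_rot: [[-1.0, 0.0, 0.0], [0.0, 1.0, -0.0], [-0.0, -0.0, -1.0]]
ft_force: [1.0, 0.3, -0.0]
grip_width: 0.0001
gripper_force: 0.0
```

Call:
{"op": "jog_arm", "data": {
  "targets": [
    [0,0,-1,0,0,0],
    [0,0,-3,0,0,0],
    [0,0,-6,0,0,0],
    [0,0,-9,0,0,0],
    [0,0,-11,0,0,0],
    [0,0,-11,0,0,0],
    [0,0,-11,0,0,0]
  ]
}}

```text
time_s: 26.85
position: [0.6775, -0.0, 0.1243]
tool_rot: [[-1.0, 0.0, 0.003], [0.0, 1.0, -0.001], [-0.003, -0.001, -1.0]]
ft_force: [0.5, -0.3, -1.1]
grip_width: -0.0
gripper_force: 0.0
```

The gripper closed on nothing, so I need to look.

```bash
python3 -c "
from h import *
im=save('wrist','w7.png'); o=env.observe(); print(np.round(o['position'],4))
for z in(.032,.008): print(centre(im,'wrist','cap',(.677,0),z,.004))
t=env.get_image('top'); 
for z in(.032,.008): print(centre(t,'top','cap',(.677,0),z,.004))
for q in env.regions_of('top','cap'): print(q['score'],q['point'])
"
```

```text
[0.6769 0.     0.1227]
(array([0.6769, 0.0008]), 0.0181, array([0.6766, 0.0007]), np.float64(19.9))
(array([6.769e-01, 5.000e-04]), 0.0462, array([0.6765, 0.0011]), np.float64(89.2))
None
None
0.43 [273.1, 360.6]
0.37 [346.2, 402.1]
```

View pics/w7.png

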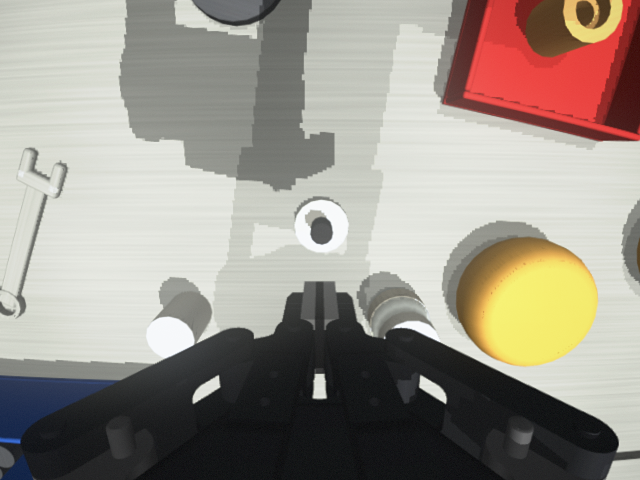

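The cap at (322,225) hasn't moved and lies directly under the shut tips at (320,285), yet the gripper closed fully. I'll go down again and close in stages, watching the width.

Call:
{"op": "jog_arm", "data": {
  "targets": [
    [0,0.07,0,0,0,0],
    [0,0.07,2,0,0,0],
    [0,0.07,5,0,0,0],
    [0,0.07,8,0,0,0],
    [0,0.07,10,0,0,0],
    [0,0.07,11,0,0,0],
    [0,0.07,11,0,0,0],
    [0,0.07,11,0,0,0]
  ],
  "hand": 0.6
}}

```text
time_s: 27.87
position: [0.6776, 0.0006, 0.0133]
tool_rot: [[-1.0, 0.001, 0.001], [0.001, 1.0, -0.0], [-0.001, -0.0, -1.0]]
ft_force: [0.1, -0.6, 1.4]
grip_width: 0.0512
gripper_force: 0.0
```

Call:
{"op": "jog_arm", "data": {
  "targets": [
    [0,0,0,0,0,0],
    [0,0,0,0,0,0],
    [0,0,0,0,0,0],
    [0,0,0,0,0,0]
  ],
  "hand": 0.12,
  "newtons": 30
}}

```text
time_s: 28.2
position: [0.6775, 0.0007, 0.0135]
tool_rot: [[-1.0, 0.001, 0.001], [0.001, 1.0, -0.0], [-0.001, -0.0, -1.0]]
ft_force: [0.7, 0.9, -0.4]
grip_width: 0.0103
gripper_force: 0.0
```

```bash
python3 -c "
from h import *
a=save('wrist','w8.png'); s=save('scene','s8.png',(250,230,390,335),5.7)
w=a['frame'][180:420,180:460,::-1]
b=cv2.imread('pics/s8.png')[:,:,:]
w=cv2.resize(w,(400,343)); b=cv2.resize(b,(400,300))
cv2.imwrite('pics/m8.png',np.hstack([w,np.vstack([b,np.zeros((43,400,3),np.uint8)])]))
"
```

```text
(no output)
```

View pics/m8.png

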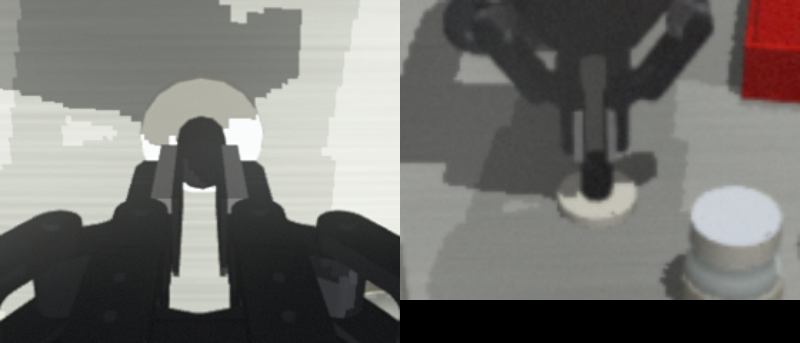

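The tips seem to end at the top of the stub, higher than the reported TCP suggests. I'll measure the pad tips from depth.

```bash
python3 -c "
from h import *
a=env.get_image('wrist'); o=env.observe(); print(np.round(o['position'],4),o['grip_width'])
for r in range(268,340,6):
  print(r,[ (x,world(a,[[x,r]]).round(3).tolist()) for x in (297,320,343)])
"
```

```text
[0.6772 0.0007 0.0129] 0.010206940136539324
268 [(297, [[0.672, -0.012, 0.006]]), (320, [[0.668, 0.0, 0.017]]), (343, [[0.673, 0.012, 0.006]])]
274 [(297, [[0.675, -0.012, 0.008]]), (320, [[0.668, 0.0, 0.026]]), (343, [[0.676, 0.012, 0.007]])]
280 [(297, [[0.68, -0.012, 0.005]]), (320, [[0.67, 0.0, 0.03]]), (343, [[0.679, 0.013, 0.006]])]
286 [(297, [[0.666, -0.009, 0.044]]), (320, [[0.672, 0.0, 0.031]]), (343, [[0.666, 0.01, 0.044]])]
292 [(297, [[0.666, -0.009, 0.051]]), (320, [[0.675, 0.0, 0.03]]), (343, [[0.666, 0.009, 0.05]])]
298 [(297, [[0.667, -0.009, 0.055]]), (320, [[0.678, 0.0, 0.031]]), (343, [[0.666, 0.009, 0.056]])]
304 [(297, [[0.667, -0.008, 0.06]]), (320, [[0.681, 0.0, 0.03]]), (343, [[0.666, 0.009, 0.062]])]
310 [(297, [[0.667, -0.008, 0.065]]), (320, [[0.684, 0.0, 0.03]]), (343, [[0.667, 0.008, 0.064]])]
316 [(297, [[0.667, -0.008, 0.069]]), (320, [[0.705, 0.0, -0.002]]), (343, [[0.666, 0.008, 0.07]])]
322 [(297, [[0.668, -0.008, 0.071]]), (320, [[0.708, 0.0, -0.001]]), (343, [[0.668, 0.008, 0.071]])]
328 [(297, [[0.665, -0.007, 0.08]]), (320, [[0.712, 0.0, -0.001]]), (343, [[0.666, 0.007, 0.079]])]
334 [(297, [[0.667, -0.007, 0.08]]), (320, [[0.717, 0.0, -0.003]]), (343, [[0.665, 0.007, 0.083]])]
```

The pad tips are actually at z ≈ 0.042 while the TCP reads 0.013, so the fingers end about 29 mm short of the reported point. That also means the sleeves were held by their upper rims, and the first closing passed above the stub. I'll open, go 26 mm lower and close.

Call:
{"op": "jog_arm", "data": {
  "targets": [
    [0,0,0,0,0,0],
    [0,0,0,0,0,0],
    [0,0,0,0,0,0],
    [0,0,0.8,0,0,0],
    [0,0,1.6,0,0,0],
    [0,0,2.2,0,0,0],
    [0,0,2.6,0,0,0],
    [0,0,2.6,0,0,0]
  ],
  "hand": 0.6
}}

```text
time_s: 29.02
position: [0.6764, 0.0008, -0.015]
tool_rot: [[-1.0, 0.001, -0.002], [0.001, 1.0, 0.0], [0.002, 0.0, -1.0]]
ft_force: [-1.2, 0.9, 0.1]
grip_width: 0.0512
gripper_force: 0.0
```

```bash
python3 -c "
from h import *
a=env.get_image('wrist'); o=env.observe(); print(np.round(o['position'],4),o['grip_width'],o['ft_force'])
m=a['depth']; ys,xs=np.mgrid[240:340:3,200:440:3]; px=np.c_[xs.ravel(),ys.ravel()]; px=px[m[px[:,1],px[:,0]]>0]
w=world(a,px); k=(abs(w[:,0]-.666)<.006)&(abs(w[:,1])>.02)&(abs(w[:,1])<.04)&(w[:,2]>.01); print(w[k][:,2].min(),np.percentile(w[k][:,2],[2,5,10]),k.sum())
"
```

```text
[ 0.6768  0.0007 -0.0142] 0.051141304451175235 [0.32403361 0.15244286 0.67690294]
0.011407958148137748 [0.01459447 0.01730949 0.02033712] 457
```

Call:
{"op": "jog_arm", "data": {
  "targets": [
    [0,0,-0.3,0,0,0],
    [0,0,-0.3,0,0,0],
    [0,0,-0.3,0,0,0],
    [0,0,-0.3,0,0,0],
    [0,0,-0.3,0,0,0],
    [0,0,-0.3,0,0,0]
  ],
  "hand": 0,
  "newtons": 30
}}

```text
time_s: 29.57
position: [0.6776, 0.0006, -0.0095]
tool_rot: [[-1.0, 0.0, 0.002], [0.0, 1.0, -0.0], [-0.002, -0.0, -1.0]]
ft_force: [-0.4, 0.1, 5.8]
grip_width: 0.0169
gripper_force: 29.4
```

Gripped at 17 mm. Lifting and checking the held cap.

Call:
{"op": "jog_arm", "data": {
  "targets": [
    [0,0,-1,0,0,0],
    [0,0,-3,0,0,0],
    [0,0,-6,0,0,0],
    [0,0,-9,0,0,0],
    [0,0,-12,0,0,0],
    [0,0,-12,0,0,0],
    [0,0,-12,0,0,0]
  ]
}}

```text
time_s: 30.15
position: [0.6777, 0.0007, 0.1117]
tool_rot: [[-1.0, 0.0, 0.003], [0.0, 1.0, -0.001], [-0.003, -0.001, -1.0]]
ft_force: [0.2, 0.0, -1.9]
grip_width: 0.0163
gripper_force: 29.3
```

```bash
python3 -c "
from h import *
im=save('wrist','w9.png'); o=env.observe(); print(np.round(o['position'],4),o['grip_width'])
z=o['position'][2]+.0105+.008
for q in env.regions_of('wrist','cap')[:1]:
  ys,xs=np.nonzero(q['pixels']); w=world(im,np.c_[xs,ys]); print(q['score'],len(w),np.percentile(w,[5,50,95],axis=0).round(4)); w=w[abs(w[:,2]-z)<.006]; print(cv2.minEnclosingCircle(w[:,:2].astype(np.float32)))
  A=np.c_[w[:,:2],np.ones(len(w))]; print('plane',np.linalg.lstsq(A,w[:,2],rcond=None)[0].round(3), w[:,2].mean())
"
```

```text
[0.6768 0.0008 0.1097] 0.016719340664225285
0.83 4877 [[ 6.562e-01 -1.640e-02  1.261e-01]
 [ 6.687e-01 -2.000e-04  1.282e-01]
 [ 6.817e-01  1.610e-02  1.521e-01]]
((0.6768296957015991, -4.61643940070644e-05), 0.02315138466656208)
plane [0.078 0.002 0.075] 0.12755612624011678
```

Call:
{"op": "jog_arm", "data": {
  "targets": [
    [1.2,2.4,0,0,0,0],
    [2.8,5.7,0,0,0,0],
    [4.6,9.3,0,0,0,0],
    [6.4,12.9,0,0,0,0],
    [8.2,16.5,0,0,0,0],
    [10,20.1,0,0,0,0],
    [11.8,23.7,0,0,0,0],
    [13.5,27.3,0,0,0,0]
  ]
}}

```text
time_s: 30.92
position: [0.5403, 0.2751, 0.1081]
tool_rot: [[-1.0, 0.001, -0.003], [0.001, 1.0, -0.001], [0.003, -0.001, -1.0]]
ft_force: [0.6, 0.8, -0.0]
grip_width: 0.0166
gripper_force: 29.4
```

Call:
{"op": "jog_arm", "data": {
  "targets": [
    [1.8,3.6,0,0,0,0],
    [3.6,7.2,0,0,0,0],
    [5,10,0,0,0,0],
    [5.7,11.5,0,0,0,0],
    [5.9,11.9,0,0,0,0],
    [5.9,11.9,0,0,0,0],
    [5.9,11.9,0,0,0,0],
    [5.9,11.9,0,0,0,0]
  ]
}}

```text
time_s: 31.58
position: [0.4839, 0.3915, 0.1091]
tool_rot: [[-1.0, 0.002, -0.001], [0.002, 1.0, -0.001], [0.001, -0.001, -1.0]]
ft_force: [0.3, -0.3, 0.3]
grip_width: 0.0166
gripper_force: 29.4
```

```bash
cat > c.py <<'E'
from h import *
im=env.get_image('wrist'); o=env.observe(); print(np.round(o['position'],4),o['grip_width'])
z=o['position'][2]+.0102+.008
for q in env.regions_of('wrist','cap')[:1]:
  ys,xs=np.nonzero(q['pixels']); w=world(im,np.c_[xs,ys]); w=w[abs(w[:,2]-z)<.005]; print(q['score'],cv2.minEnclosingCircle(w[:,:2].astype(np.float32)),np.median(w[:,2]))
E
python3 c.py
```

```text
[0.484  0.3916 0.1093] 0.016329563494534044
0.65 ((0.4833061695098877, 0.3908785581588745), 0.023139730095863342) 0.12506668990858583
```

Call:
{"op": "jog_arm", "data": {
  "targets": [
    [0.1,0.1,1.5,0,0,0],
    [0.1,0.1,3,0,0,0],
    [0.1,0.1,4.2,0,0,0],
    [0.1,0.1,5,0,0,0],
    [0.1,0.1,5.3,0,0,0],
    [0.1,0.1,5.3,0,0,0],
    [0.1,0.1,5.3,0,0,0]
  ]
}}

```text
time_s: 32.27
position: [0.4828, 0.3937, 0.0572]
tool_rot: [[-1.0, 0.001, 0.001], [0.001, 1.0, 0.0], [-0.001, 0.0, -1.0]]
ft_force: [0.2, -0.4, -1.3]
grip_width: 0.0168
gripper_force: 29.4
```

```bash
python3 c.py
```

```text
[0.4828 0.3939 0.0574] 0.016683981713692134
0.79 ((0.48208147287368774, 0.39322683215141296), 0.023240815848112106) 0.07316622690294121
```

Call:
{"op": "jog_arm", "data": {
  "targets": [
    [-0.03,-0.12,0.3,0,0,0],
    [-0.03,-0.12,0.6,0,0,0],
    [-0.03,-0.12,0.9,0,0,0],
    [-0.03,-0.12,0.9,0,0,0]
  ]
}}

```text
time_s: 32.7
position: [0.4823, 0.3924, 0.0469]
tool_rot: [[-1.0, 0.001, -0.001], [0.001, 1.0, -0.001], [0.001, -0.001, -1.0]]
ft_force: [-0.1, -0.5, -0.9]
grip_width: 0.0169
gripper_force: 29.4
```

Call:
{"op": "jog_arm", "data": {
  "targets": [
    [0,0,0.1,0,0,0],
    [0,0,0.15,0,0,0],
    [0,0,0.15,0,0,0]
  ]
}}

```text
time_s: 32.95
position: [0.4827, 0.3927, 0.0465]
tool_rot: [[-1.0, 0.0, 0.0], [0.0, 1.0, 0.0], [-0.0, 0.0, -1.0]]
ft_force: [-1.4, -0.6, 3.1]
grip_width: 0.017
gripper_force: 29.6
```

Light contact at (0.4827, 0.3927), on centre. Releasing and retreating upward.

Call:
{"op": "jog_arm", "data": {
  "targets": [
    [0,0,0,0,0,0],
    [0,0,0,0,0,0],
    [0,0,0,0,0,0],
    [0,0,0,0,0,0],
    [0,0,0,0,0,0]
  ],
  "hand": 0.5
}}

```text
time_s: 33.37
position: [0.4826, 0.3926, 0.0461]
tool_rot: [[-1.0, 0.001, -0.0], [0.001, 1.0, 0.0], [0.0, 0.0, -1.0]]
ft_force: [0.3, -0.1, 0.4]
grip_width: 0.0426
gripper_force: 0.0
```

Call:
{"op": "jog_arm", "data": {
  "targets": [
    [0,0,-1,0,0,0],
    [0,0,-3,0,0,0],
    [0,0,-6,0,0,0],
    [0,0,-10,0,0,0],
    [0,0,-13,0,0,0],
    [0,0,-13,0,0,0],
    [0,0,-13,0,0,0]
  ]
}}

```text
time_s: 33.95
position: [0.4832, 0.3929, 0.1786]
tool_rot: [[-1.0, 0.0, 0.004], [0.0, 1.0, 0.002], [-0.004, 0.002, -1.0]]
ft_force: [0.5, 0.1, -0.2]
grip_width: 0.0429
gripper_force: 0.0
```

```bash
python3 -c "
from h import *
im=save('wrist','w10.png'); o=env.observe(); print(np.round(o['position'],4))
for z in(.088,.064): print(centre(im,'wrist','cap',(.483,.3925),z,.005))
for q in env.regions_of('wrist','sleeve_a'):
  ys,xs=np.nonzero(q['pixels']); w=world(im,np.c_[xs,ys]); print(q['score'],q['point'],np.percentile(w,95,axis=0).round(3))
"
```

```text
[0.4825 0.3925 0.1767]
(array([0.482 , 0.3921]), 0.0179, array([0.4818, 0.3921]), np.float64(45.4))
(array([0.4818, 0.3922]), 0.046, array([0.4818, 0.3921]), np.float64(20.4))
0.76 [255.4, 101.3] [0.537 0.197 0.048]
0.45 [199.2, 319.5] [0.468 0.405 0.038]
```

View pics/w10.png

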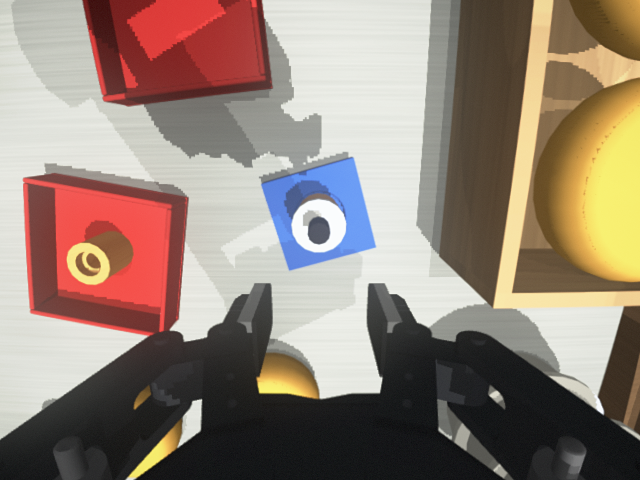

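The cap sits flat on the sleeve in the nest at (320,225), 0.6 mm from the sleeve's centre with its disc top at 64 mm. The reject stands in the bin at (90,262), and the arm is clear. Handing in.

```bash
python3 -c "
from h import *
print(env.close_job())"
```

```text
the job is handed in; nothing more can be done
None
```

The job is handed in at about 34 s: the tight sleeve is in the right-hand red bin, the good sleeve is fully home in the nest, and the cap sits flat on it, about 0.6 mm off centre; the first grasp at the cap closed above its stub without moving it.

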